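# Sort sample bottles into their trays

### The job

Four white sample bottles have been left about the lab bench: two slim, one squat and one square. Stand each of them upright on the floor of the tray in which one of its own kind already stands, without knocking any bottle over, and leave the three that are already in the trays where they are.

Things in the scene. Friction and masses are not known exactly. Their poses are not given: they have to be found in the camera images.
- slim_a_center (a point): Slim round white plastic bottle, 30 mm diameter up to 60 mm height, then a shoulder and a 23 mm wide white cap; 85 mm tall in all, 60 g (weight varies by up to 40 %). Loose on the bench at the start; to be sorted. The point is on its axis half-way up, 42.5 mm above its underside; z up along the axis.
- slim_b_center (a point): Slim round white plastic bottle, 30 mm diameter up to 60 mm height, then a shoulder and a 23 mm wide white cap; 85 mm tall in all, 60 g (weight varies by up to 40 %). Loose on the bench at the start; to be sorted. The point is on its axis half-way up, 42.5 mm above its underside; z up along the axis.
- squat_a_center (a point): Squat round white plastic jar, 54 mm diameter with a 56 mm wide lid over its top 16 mm; 58 mm tall in all, 110 g (weight varies by up to 40 %). Loose on the bench at the start; to be sorted. The point is on its axis half-way up, 29 mm above its underside; z up along the axis.
- square_a_center (a point): Square white plastic bottle, body 48 x 48 mm (faces along its x and y axes) up to 52 mm height, then a short neck and a 36 mm wide round cap; 72 mm tall in all, 90 g (weight varies by up to 40 %). Loose on the bench at the start; to be sorted. The point is on its axis half-way up, 36 mm above its underside; z up along the axis.
- slim_ref_center (a point): Slim round white plastic bottle, 30 mm diameter up to 60 mm height, then a shoulder and a 23 mm wide white cap; 85 mm tall in all, 60 g (weight varies by up to 40 %). Loose, already standing at one end of its tray on the tray's centre line to within 10 mm; it marks that tray as the slim tray and is to stay where it stands. The point is on its axis half-way up, 42.5 mm above its underside; z up along the axis.
- squat_ref_center (a point): Squat round white plastic jar, 54 mm diameter with a 56 mm wide lid over its top 16 mm; 58 mm tall in all, 110 g (weight varies by up to 40 %). Loose, already standing at one end of its tray on the tray's centre line to within 10 mm; it marks that tray as the squat tray and is to stay where it stands. The point is on its axis half-way up, 29 mm above its underside; z up along the axis.
- square_ref_center (a point): Square white plastic bottle, body 48 x 48 mm (faces along its x and y axes) up to 52 mm height, then a short neck and a 36 mm wide round cap; 72 mm tall in all, 90 g (weight varies by up to 40 %). Loose, already standing at one end of its tray on the tray's centre line to within 10 mm; it marks that tray as the square tray and is to stay where it stands. The point is on its axis half-way up, 36 mm above its underside; z up along the axis.
- tray_slim_in (a point): Shallow open grey plastic tray, fixed to the bench; the three trays are alike and this is the one in which the slim sample stands, near its +y end (about 46 mm from the middle). Outside 112 mm along its x and 164 mm along its y, 18 mm high; inside 104 x 156 mm; walls and floor 4 mm thick, so the walls rise 14 mm over the inner floor. The point is the centre of the inner floor, 4 mm above the bench; z up.
- tray_squat_in (a point): Shallow open grey plastic tray, fixed to the bench; the three trays are alike and this is the one in which the squat sample stands, near its +y end (about 46 mm from the middle). Outside 112 mm along its x and 164 mm along its y, 18 mm high; inside 104 x 156 mm; walls and floor 4 mm thick, so the walls rise 14 mm over the inner floor. The point is the centre of the inner floor, 4 mm above the bench; z up.
- tray_square_in (a point): Shallow open grey plastic tray, fixed to the bench; the three trays are alike and this is the one in which the square sample stands, near its -y end (about 46 mm from the middle). Outside 112 mm along its x and 164 mm along its y, 18 mm high; inside 104 x 156 mm; walls and floor 4 mm thick, so the walls rise 14 mm over the inner floor. The point is the centre of the inner floor, 4 mm above the bench; z up.
Mind the look-alikes: they are no part of the job. Leave any black or red look-alike of the part that bears squat_a_center alone.

How it is judged:
By the outcome, as a careful person would: the job done as asked, in the order asked, and still so for the second after the job is handed in, with the robot touching nothing.
It also fails if it takes over 117 s, if anything falls off the work surface, if the arm or the gripper's body presses on something with over 40 N, if the wrist force passes 120 N, or if a joint passes its speed limit or range.

### The arm

A 7-joint arm with a two-finger parallel gripper is mounted at the origin on the work surface. World frame = base frame: x ahead of the robot, y to its left, z up, the work surface at z = 0. Lengths are in m, angles in rad, forces in N, time in s.
With the tool pointing down it reaches from about 0.4 to 0.875 m from the base axis. Payload 6.5 kg.
Tool frame: the origin (TCP) lies on the centre line of the jaws, within the pads' length; the fingertips stand 19 mm ahead of it and the grasp point (between the pads) is the TCP (manip.finger_overhang is the distance from the TCP to the fingertips, in m); z points along the fingers, y is the line along which they close (so a half turn about z gives the same grasp; the last joint's range is limited). The gripper opens to 88 mm and grips with 3 to 60 N. Pads are 18 mm wide; open, the fingers measure 123 mm over their backs; the gripper's body (75 mm by 187 mm) begins 45 mm behind the grasp point.
Start: joints at [-1.206, 0.536, -0.004, 1.538, 0.003, 1.067, -0.071], TCP at [0.271, 0.591, 0.258] pointing down, gripper open.
Joint ranges: [-2.7, 2.7], [-0.37, 2.16], [-1.27, 1.26], [0.24, 2.4], [-1.31, 4.45], [0.19, 1.91], [-2.76, 2.76]. Speed limits (rad/s): [2.39, 2.39, 3.14, 3.14, 3.14, 3.14, 3.14].

### API

Orientations are given as a rotation vector (axis times angle).
In Python, from bench import manip gives the robot as it stands.
- The arm moves only by the tool send_rows, never from a script. Its argument "rows" is one flat list of numbers, 4 for each row, row after row: the shift along the world's x, y, z in m, then the turn about the world's z in units of 5 degrees (1.0 is 5 degrees). In form: [x, y, z, yaw, x, y, z, yaw, ...]. A call has 1 to 20 rows; each row is the pose to reach, as a shift and turn from the pose commanded when the call began; what a row does not reach only later rows make up. A row lasts 1/8 s, in which the tool goes at most 62.5 mm and 10.7 degrees, less where a joint would pass 70% of its speed; a pose out of reach is approached as far as the arm can. A call with a gripper value outside its range is refused whole. "claw" is the gripper's target within -1 to 1 (shut at 1, half-way at 0, fully open at -1), set as the call begins (left out, the last holds). The fingers move at their own pace and stop on an object; "force" is the grip in N (left out, the last holds). Time passes only in rows, so rows that repeat a pose let the fingers close. It gives the time, the measured TCP pose, the force, the opening and the grip force at its end, in the units of the state.
- manip.get_state(): the state, without advancing time (a new reading comes with each control period).
- manip.snapshot(name): name is "scene" or "top" or "wrist"; returns the picture (480x640x3 uint8, red, green, blue); there is no depth.
- manip.camera_params(name): a dict with "mtx" (3x3 intrinsics, pixels), "distortion" ([k1, k2, p1, p2, k3] as OpenCV has them; the pictures are not rectified), "rvec" (rotation vector, rad) and "tvec" (3), from world to camera coordinates, as OpenCV has them. Camera axes: x right, y down, z forward; pixel columns grow to the right and rows downward; lengths in m; the calibration is good to about 2 mm. A picture is of the moment at which its call begins: read the wrist's pose just before it. camera_params takes no time and is no camera call; for the wrist camera it gives the pose at the moment of the call.
- manip.job_done(): hands the job in; it is judged then, once.
Trained networks look in the newest picture that a camera, given by its name, has taken for a name from the list of things; names that differ only in an ending like _2 or _b are one class to them, and where a whole thing is asked for, a point or a joint stands for the part that bears it (a point fixed in the world has none). Each returns a list of dicts, best first, with "conf" (0 to 1); they miss things now and then, are a little off and sometimes report something else, mostly with a low value. They report only what shows in the picture. A call takes as long as a camera call. They do not tell look-alikes from the thing itself.
- manip.cut_out(camera, thing): "region" (480x640 bool, what is visible of it) and "extent" ([left, top, right, bottom] in pixels, round what is visible of it).
The state is a dict: "t": time; "joint_pos": joint angles; "qd": joint speeds; "tau": joint torques, N m; "position": TCP position; "ee_rot": TCP orientation; "ft_force": force on the tool from outside, world axes, zero at the start; "wrist_torque": the same for the moment, N m; "grip_width": finger opening in m; "gripper_force": force on a finger pad.
Only numpy, scipy, OpenCV 4.12 (cv2) and the standard library are available. Lean on these libraries where they do the work, as an engineer would, in place of code of your own. Each camera call takes 0.05 s, during which the arm holds its last target. There are 200 camera calls.

## Working session

There is one attempt and no reset: what is moved stays moved. The work goes in short steps, Python scripts to look and compute and a tool call to move; the robot and the scene stay as the last step left them, time stands still between calls to the robot, and variables do not carry over. Pictures are saved under pics/ and viewed, at most 14 in all, crops included, and the job is handed in when it is done.

Besides the shell and the picture viewer there is one more tool, called after ">>>" in YAML: its name, and indented under it one key for each argument. send_rows: Moves the arm, as the interface text tells. Its arguments: {"type":"object","properties":{"rows":{"type":"array","items":{"type":"number"}},"claw":{"type":"number"},"force":{"type":"number"}},"required":["rows"]}

```bash
mkdir -p pics; cat > h.py <<'E'
import numpy as np, cv2
from bench import manip
def ray(cam,uv,z):
    p=manip.camera_params(cam); K=np.array(p["mtx"]);d=np.array(p["distortion"])
    R=cv2.Rodrigues(np.array(p["rvec"],float))[0];t=np.array(p["tvec"],float).ravel()
    n=cv2.undistortPoints(np.array(uv,float).reshape(-1,1,2),K,d).reshape(-1,2)
    c=-R.T@t; D=np.c_[n,np.ones(len(n))]@R
    return c+D*((z-c[2])/D[:,2])[:,None]
def proj(cam,P):
    p=manip.camera_params(cam)
    return cv2.projectPoints(np.array(P,float).reshape(-1,3),np.array(p["rvec"],float),np.array(p["tvec"],float),np.array(p["mtx"]),np.array(p["distortion"]))[0].reshape(-1,2)
def save(n,im): cv2.imwrite(f"pics/{n}.png",im[...,::-1])
E
python3 - <<'E'
from h import *
for c in("top","scene"):
    save(c,manip.snapshot(c))
    p=manip.camera_params(c);R=cv2.Rodrigues(np.array(p["rvec"],float))[0];print(c,-R.T@np.array(p["tvec"]).ravel())
    for n in("slim_a_center","squat_a_center","square_a_center","tray_slim_in"):
        for r in manip.cut_out(c,n):
            m=cv2.moments(r["region"].astype(np.uint8),True); uv=(m["m10"]/m["m00"],m["m01"]/m["m00"])
            print(n,round(r["conf"],2),np.array(r["extent"]).round(),np.round(uv),ray(c,uv,.03)[0].round(3))
print(manip.get_state())
E
```

```text
top [ 0.26878423 -0.00144035  1.18512041]
squat_a_center 0.69 [270. 278. 298. 302.] [286. 290.] [0.354 0.078 0.03 ]
squat_a_center 0.67 [246. 240. 271. 264.] [260. 252.] [0.44  0.137 0.03 ]
squat_a_center 0.58 [231. 291. 261. 319.] [243. 303.] [0.324 0.173 0.03 ]
square_a_center 0.58 [160. 231. 185. 263.] [173. 247.] [0.451 0.34  0.03 ]
tray_slim_in 0.83 [370. 152. 441. 203.] [407. 178.] [ 0.617 -0.205  0.03 ]
scene [ 1.07243774 -0.5415743   0.55687094]
slim_a_center 0.67 [158. 302. 181. 344.] [169. 323.] [ 0.443 -0.354  0.03 ]
squat_a_center 0.71 [341. 212. 366. 245.] [353. 228.] [0.437 0.135 0.03 ]
squat_a_center 0.66 [302. 210. 323. 241.] [311. 224.] [0.349 0.076 0.03 ]
squat_a_center 0.56 [319. 194. 341. 222.] [331. 208.] [0.32  0.171 0.03 ]
square_a_center 0.72 [269. 249. 286. 290.] [275. 268.] [ 0.437 -0.105  0.03 ]
square_a_center 0.58 [394. 186. 419. 220.] [408. 203.] [0.448 0.342 0.03 ]
square_a_center 0.57 [343. 213. 365. 242.] [353. 228.] [0.436 0.135 0.03 ]
tray_slim_in 0.92 [239. 308. 349. 388.] [292. 348.] [ 0.644 -0.231  0.03 ]
{'t': 0.5, 'joint_pos': array([-1.20618685,  0.53640235, -0.00441906,  1.53794322,  0.00263303,
        1.06728055, -0.0711895 ]), 'qd': array([-0.00128549,  0.00012782,  0.00141361, -0.0021942 , -0.00047008,
       -0.00021863,  0.00056477]), 'tau': array([-7.99449554e-04, -5.70463943e+01,  9.89089385e-01, -2.51709330e+01,
       -5.62244828e-02,  1.18092354e-02,  3.93875234e-05]), 'position': array([0.27143186, 0.59058721, 0.25769731]), 'ee_rot': array([ 6.71361727e-01,  3.06897462e+00, -5.39774000e-05]), 'ft_force': array([ 1.26291109, -0.93563429, -0.0547969 ]), 'wrist_torque': array([0.00954927, 0.02738257, 0.00595822]), 'gripper_force': 0.0, 'grip_width': 0.08791410160307234}
```

View pics/top.png

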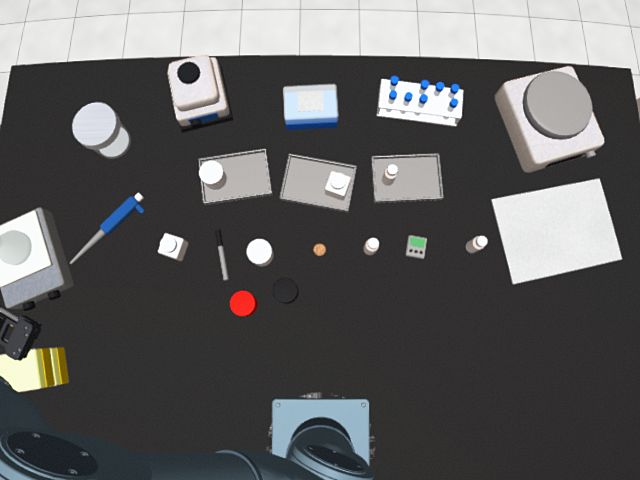

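View pics/scene.png

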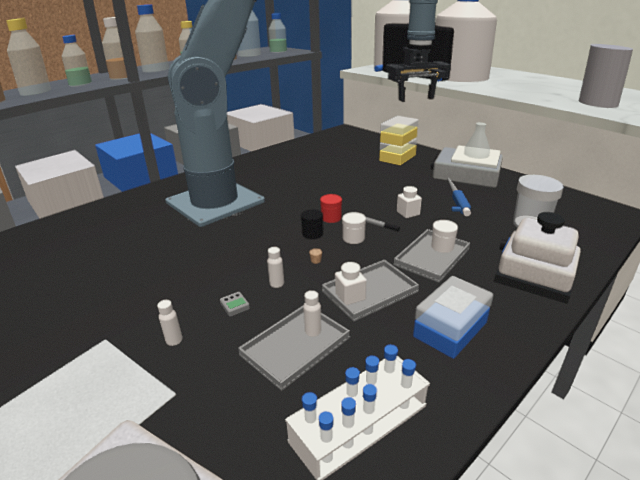

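Candidates in the top view:
- Loose white: square (173,247), squat (260,252), slim (371,246) and slim (477,243).
- Look-alikes to leave: black (286,290) and red (243,303).
- Already in trays: squat (211,173) left, square (338,184) middle, slim (391,173) right.
- White distractors: the weighing jar (97,125) and other lab gear.

Next I fit models to silhouettes in both views.

```bash
cat > fit.py <<'E'
from h import *
from scipy.optimize import minimize
a=np.linspace(0,2*np.pi,24,endpoint=False)
def circ(r,z): return np.c_[r*np.cos(a),r*np.sin(a),0*a+z]
def box(w,h,z): return np.array([[sx*w/2,sy*h/2,z] for sx,sy in((-1,-1),(-1,1),(1,1),(1,-1))])
M=dict(slim=[np.r_[circ(.015,0),circ(.015,.06)],np.r_[circ(.015,.06),circ(.0115,.07)],np.r_[circ(.0115,.07),circ(.0115,.085)]],
 squat=[np.r_[circ(.027,0),circ(.027,.042)],np.r_[circ(.028,.042),circ(.028,.058)]],
 square=[np.r_[box(.048,.048,0),box(.048,.048,.052)],np.r_[circ(.018,.052),circ(.018,.072)]],
 tray=[box(.112,.164,.018),box(.112,.164,0.)])
def place(P,x,y,w,z0=0):
    c,s=np.cos(w),np.sin(w);return P@np.array([[c,s,0],[-s,c,0],[0,0,1]])+[x,y,z0]
S=4
def mask(cam,kind,q,z0,roi):
    m=np.zeros(((roi[3]-roi[1])*S,(roi[2]-roi[0])*S),np.uint8)
    for P in M[kind]:
        uv=(proj(cam,place(P,*q,z0))-roi[:2]+.5)*S
        cv2.fillConvexPoly(m,cv2.convexHull((uv*16).astype(np.int32)),1,shift=4)
    return m
def fit(kind,q0,ims,thr=120,z0=0,pad=25):
    tg={}
    for c,im in ims.items():
        uv=np.vstack([proj(c,place(P,*q0,z0)) for P in M[kind]])
        r=[*np.maximum(uv.min(0)-pad,0).astype(int),*(uv.max(0)+pad).astype(int)]
        g=im.min(2)[r[1]:r[3],r[0]:r[2]]; b=(cv2.resize(g,None,fx=S,fy=S,interpolation=cv2.INTER_CUBIC)>thr).astype(np.uint8)
        n,l=cv2.connectedComponents(b); m0=mask(c,kind,q0,z0,r); k=np.bincount(l[(m0>0)&(b>0)],minlength=2)
        tg[c]=(r,(l==k.argmax()))
        if kind=='tray': # fill holes
            cs,_=cv2.findContours((l==k.argmax()).astype(np.uint8),cv2.RETR_EXTERNAL,2); f=np.zeros_like(b);cv2.drawContours(f,cs,-1,1,-1);tg[c]=(r,f>0)
    def cost(q):
        s=0
        for c,(r,t) in tg.items():
            m=mask(c,kind,q,z0,r)>0; s+=1-(m&t).sum()/(m|t).sum()
        return s/len(tg)
    best=None
    for w in ([q0[2]] if kind in('slim','squat') else q0[2]+np.radians([-25,0,25])):
        o=minimize(cost,[*q0[:2],w],method='Nelder-Mead',options=dict(initial_simplex=np.array([*q0[:2],w])+np.r_[np.zeros((1,3)),np.diag([.012,.012,.2])],xatol=1e-4,fatol=1e-4))
        if best is None or o.fun<best.fun: best=o
    return best.x,best.fun
E
python3 - <<'E'
from fit import *
ims={c:cv2.imread(f"pics/{c}.png")[...,::-1] for c in("top","scene")}
def r(uv,z):return [*ray("top",[uv],z)[0][:2]]
for n,k,uv,z,z0 in [("slim_a","slim",(371,246),.05,0),("slim_b","slim",(477,243),.05,0),("squat_a","squat",(260,252),.04,0),("square_a","square",(173,247),.05,0)]:
    print(n,[(np.round(q,3),round(f,2)) for q,f in [fit(k,[*r(uv,z),0.],{c:ims[c] for c in cs}) for cs in(("top","scene"),("top",))]])
for n,uv in[("squat",(235,176)),("square",(318,182)),("slim",(407,178))]:
    print("tray",n,[(np.round(q,3),round(f,2)) for q,f in [fit("tray",[*r(uv,.01),0.],{"top":ims["top"]},t,pad=8) for t in(70,90)]])
for n,k,uv,z in [("slim_ref","slim",(391,172),.085),("squat_ref","squat",(211,173),.058),("square_ref","square",(338,182),.07)]:
    print(n,np.round(r(uv,z+.004),3))
print("rack top",ray("top",[(394,80),(454,103)],.09).round(3),ray("scene",[(390,352),(408,368),(310,401)],.09).round(3),ray("top",[(378,113),(462,126)],.0).round(3))
c=[cv2.resize(ims["top"][210:330,140:340],None,fx=3,fy=3),cv2.resize(ims["top"][210:330,330:530],None,fx=3,fy=3)]
save("crop",np.vstack([c[0][:300],c[1][:300]]))
E
```

```text
slim_a [(array([ 0.454, -0.116,  0.023]), np.float64(0.17)), (array([ 0.455, -0.116,  0.001]), np.float64(0.14))]
slim_b [(array([ 0.459, -0.36 ,  0.073]), np.float64(0.19)), (array([ 0.46 , -0.361,  0.106]), np.float64(0.19))]
squat_a [(array([0.439, 0.138, 0.051]), np.float64(0.15)), (array([ 0.44 ,  0.138, -0.011]), np.float64(0.1))]Traceback (most recent call last):
  File "<stdin>", line 5, in <module>
  File "fit.py", line 36, in fit
    o=minimize(cost,[*q0[:2],w],method='Nelder-Mead',options=dict(initial_simplex=np.array([*q0[:2],w])+np.r_[np.zeros((1,3)),np.diag([.012,.012,.2])],xatol=1e-4,fatol=1e-4))
    res = _minimize_neldermead(fun, x0, args, callback, bounds=bounds,
                               **options)
    fxr = func(xr)
    fx = function(np.copy(x), *(wrapper_args + args))
  File "fit.py", line 32, in cost
    m=mask(c,kind,q,z0,r)>0; s+=1-(m&t).sum()/(m|t).sum()
      ~~~~^^^^^^^^^^^^^^^
  File "fit.py", line 16, in mask
    uv=(proj(cam,place(P,*q,z0))-roi[:2]+.5)*S
        ~~~~^^^^^^^^^^^^^^^^^^^^
  File "h.py", line 10, in proj
    p=manip.camera_params(cam)
ValueError: time passes only in moves, steps and waits
```

```bash
sed -i '2a from functools import lru_cache\n@lru_cache\ndef params(c): return manip.camera_params(c)' h.py; sed -i 's/p=manip.camera_params(cam)/p=params(cam)/' h.py
cat > run.py <<'E'
from fit import *
ims={c:cv2.imread(f"pics/{c}.png")[...,::-1] for c in("top","scene")}
def r(uv,z):return [*ray("top",[uv],z)[0][:2]]
for n,k,uv,z,z0 in [("square_a","square",(173,247),.05,0)]:
    print(n,[(np.round(q,3),round(f,2)) for q,f in [fit(k,[*r(uv,z),0.],{c:ims[c] for c in cs}) for cs in(("top","scene"),("top",))]])
for n,uv in[("squat",(235,176)),("square",(318,182)),("slim",(407,178))]:
    print("tray",n,[(np.round(q,3),round(f,2)) for q,f in [fit("tray",[*r(uv,.01),0.],{"top":ims["top"]},t,pad=8) for t in(70,90)]])
for n,k,uv,z in [("slim_ref","slim",(391,172),.085),("squat_ref","squat",(211,173),.058),("square_ref","square",(338,182),.07)]:
    print(n,np.round(r(uv,z+.004),3))
print("rack top",ray("top",[(394,80),(454,103)],.09).round(3),ray("scene",[(390,352),(408,368),(310,401)],.09).round(3),ray("top",[(378,113),(462,126)],.0).round(3))
c=[cv2.resize(ims["top"][210:330,140:340],None,fx=3,fy=3),cv2.resize(ims["top"][210:330,330:530],None,fx=3,fy=3)]
save("crop",np.vstack([c[0][:300],c[1][:300]]))
E
python3 run.py
```

```text
square_a [(array([ 0.452,  0.342, -0.4  ]), np.float64(0.2)), (array([ 0.453,  0.342, -0.313]), np.float64(0.23))]
tray squat [(array([0.628, 0.206, 0.155]), np.float64(0.02)), (array([0.629, 0.206, 0.161]), np.float64(0.04))]
tray square [(array([ 0.613,  0.007, -0.186]), np.float64(0.02)), (array([ 0.613,  0.006, -0.187]), np.float64(0.03))]
tray slim [(array([ 0.626, -0.207,  0.056]), np.float64(0.02)), (array([ 0.627, -0.207,  0.048]), np.float64(0.03))]
slim_ref [ 0.613 -0.158]
squat_ref [0.618 0.251]
square_ref [ 0.593 -0.04 ]
rack top [[ 0.839 -0.172  0.09 ]
 [ 0.783 -0.311  0.09 ]] [[ 0.8   -0.168  0.09 ]
 [ 0.837 -0.174  0.09 ]
 [ 0.784 -0.31   0.09 ]] [[ 0.794 -0.143  0.   ]
 [ 0.763 -0.353  0.   ]]
```

View pics/crop.png

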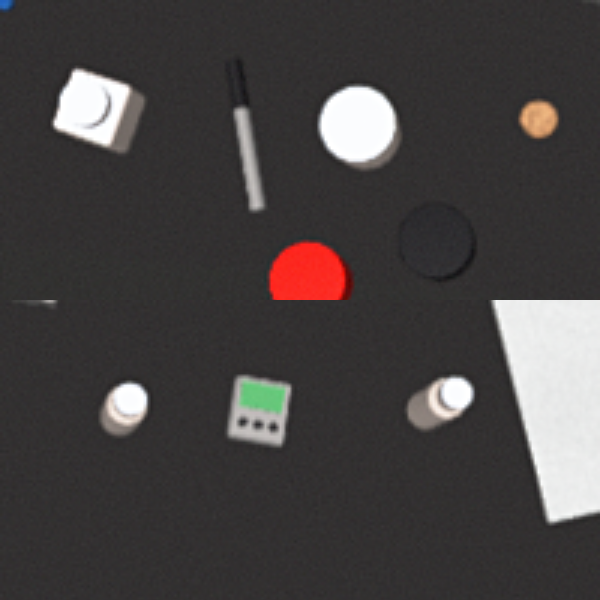

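The crop confirms it: the white square bottle, white jar (black and red jars apart) and two slim bottles. Shaded sides fell below my threshold, so I refit with a lower one.

```bash
cat > run2.py <<'E'
from fit import *
ims={c:cv2.imread(f"pics/{c}.png")[...,::-1] for c in("top","scene")}
for n,k,q0 in [("slim_a","slim",(.45,-.116,0)),("slim_b","slim",(.455,-.355,0)),("squat_a","squat",(.44,.137,0)),("square_a","square",(.45,.34,-.33))]:
    print(n,[(np.round(q,4),round(f,2)) for q,f in [fit(k,q0,{c:ims[c] for c in cs},80,pad=15) for cs in(("top","scene"),("top",))]])
E
python3 run2.py
```

```text
slim_a [(array([ 0.4537, -0.1161,  0.0265]), np.float64(0.12)), (array([ 0.4548, -0.1158,  0.0301]), np.float64(0.05))]
slim_b [(array([ 0.4591, -0.3599,  0.1097]), np.float64(0.08)), (array([ 0.4592, -0.36  ,  0.1503]), np.float64(0.05))]
squat_a [(array([0.4389, 0.1384, 0.2516]), np.float64(0.13)), (array([0.4396, 0.1385, 0.0993]), np.float64(0.04))]
square_a [(array([ 0.4519,  0.3416, -0.3208]), np.float64(0.1)), (array([ 0.4531,  0.3424, -0.3049]), np.float64(0.04))]
```

Square bottle first: move over it and look with the wrist camera.

>>> send_rows:
  rows: [0.045,-0.062,0,0.4,0.09,-0.125,-0.02,0.8,0.136,-0.187,-0.04,1.1,0.181,-0.249,-0.06,1.4,0.181,-0.249,-0.08,1.4,0.181,-0.249,-0.08,1.4,0.181,-0.249,-0.08,1.4,0.181,-0.249,-0.08,1.4]
  claw: -1
  force: 15

```text
t: 1.5
position: [0.4516, 0.3438, 0.1785]
ee_rot: [0.479, 3.105, 0.003]
ft_force: [-0.3, -0.4, -0.1]
grip_width: 0.0881
gripper_force: 0.0
```

```bash
cat > w.py <<'E'
from fit import *
import sys
def look(name,kind,q0,thr=80):
    s=manip.get_state(); params("wrist"); im=manip.snapshot("wrist"); save(name,im)
    rv=cv2.Rodrigues(np.array(s["ee_rot"]))[0]; ang=np.degrees(np.arctan2(rv[1,1],rv[0,1]))
    print("t",s["t"],"tcp",np.round(s["position"],4),"close ang",ang.round(1),"w",s["grip_width"])
    q,f=fit(kind,q0,{"wrist":im},thr,pad=40); print(kind,q.round(4),round(f,3),"minus tcp",(q[:2]-s["position"][:2]).round(4))
if __name__=="__main__": look(sys.argv[1],sys.argv[2],[float(v) for v in sys.argv[3:6]],float(sys.argv[6]) if len(sys.argv)>6 else 80)
E
python3 w.py w1 square .452 .342 -.31
```

```text
t 1.5 tcp [0.4516 0.3438 0.1785] close ang 72.5 w 0.08808484908166456
square [ 0.4518  0.3426 -0.3051] 0.718 minus tcp [ 0.0002 -0.0013]
```

View pics/w1.png

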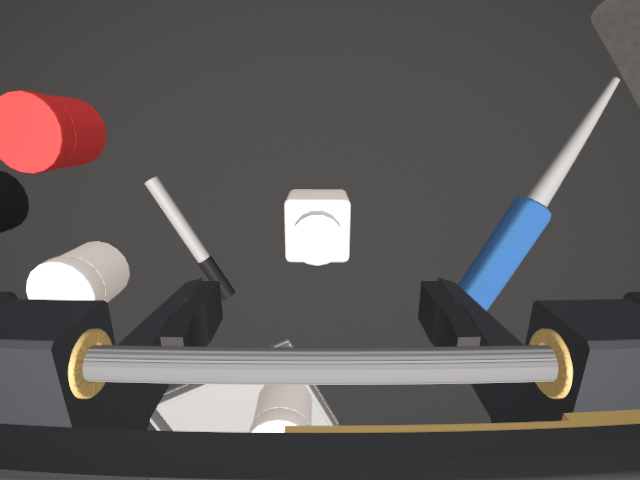

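The picture shows the square bottle at (318,228), face-aligned and midway between the fingers (about 321). Go down and grip.

>>> send_rows:
  rows: [0,-0.001,-0.04,0,0,-0.001,-0.08,0,0,-0.001,-0.115,0,0,-0.001,-0.139,0,0,-0.001,-0.139,0,0,-0.001,-0.139,0]

```text
t: 2.3
position: [0.4527, 0.3419, 0.0399]
ee_rot: [0.481, 3.104, 0.002]
ft_force: [0.5, 0.5, -0.1]
grip_width: 0.0881
gripper_force: 0.0
```

>>> send_rows:
  rows: [0,0,0,0,0,0,0,0,0,0,0,0,0,0,0,0,0,0,0,0,0,0,0,0,0,0,0,0,0,0,0,0]
  claw: 1
  force: 15

```text
t: 3.3
position: [0.4525, 0.3406, 0.0388]
ee_rot: [0.483, 3.104, 0.0]
ft_force: [-0.3, 0.4, 3.9]
grip_width: 0.0478
gripper_force: 15.0
```

>>> send_rows:
  rows: [0,0,0.01,0,0,0,0.03,0,0,0,0.05,0,0,0,0.07,0,0,0,0.09,0,0,0,0.09,0]

```text
t: 4.05
position: [0.4536, 0.3415, 0.1312]
ee_rot: [0.482, 3.101, 0.005]
ft_force: [0.0, -0.4, -0.6]
grip_width: 0.0478
gripper_force: 15.0
```

>>> send_rows:
  rows: [0.008,-0.015,0,-1,0.025,-0.045,0,-3,0.045,-0.08,0,-5,0.065,-0.115,0,-7,0.085,-0.15,0,-9,0.105,-0.185,0,-11,0.125,-0.22,0,-13,0.145,-0.25,0,-15,0.16,-0.275,0,-16,0.169,-0.289,0,-16.6,0.169,-0.289,0,-16.6,0.169,-0.289,0,-16.6,0.169,-0.289,0,-16.6]

```text
t: 5.68
position: [0.6209, 0.0532, 0.1286]
ee_rot: [-2.415, -2.007, -0.0]
ft_force: [0.3, -0.0, -1.5]
grip_width: 0.0481
gripper_force: 15.0
```

```bash
python3 - <<'E'
from h import *
s=manip.get_state();print(s["position"])
im=manip.snapshot("top"); im2=manip.snapshot("wrist")
save("p1",np.vstack([cv2.resize(im[120:240,180:460],(640,274)),cv2.resize(im2,(400,300),interpolation=cv2.INTER_AREA)[:, :].repeat(1,1) if 0 else cv2.copyMakeBorder(cv2.resize(im2,(400,300),interpolation=cv2.INTER_AREA),0,0,0,240,0)]))
E
```

```text
[0.62091861 0.05318077 0.12862873]
```

View pics/p1.png

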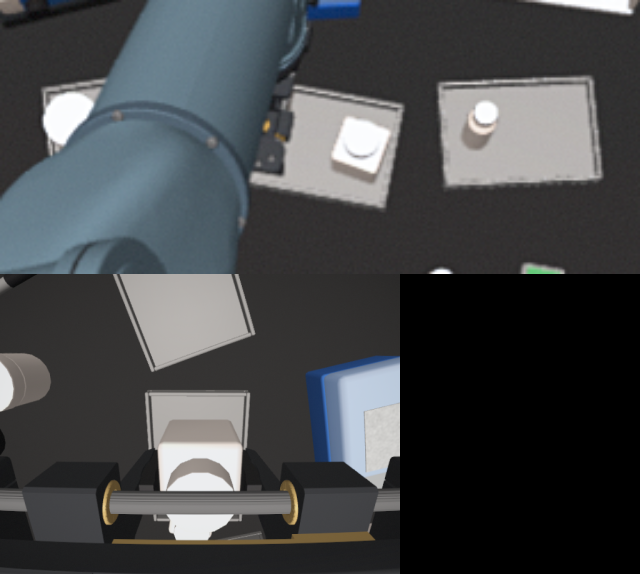

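Wrist view: the held bottle sits square to the tray's free end and the blue box is clear. Lower and release.

>>> send_rows:
  rows: [0,0,-0.03,0,0,0,-0.055,0,0,0,-0.07,0,0,0,-0.078,0,0,0,-0.082,0,0,0,-0.0845,0,0,0,-0.0845,0,0,0,-0.0845,0]

```text
t: 6.78
position: [0.6217, 0.0516, 0.0446]
ee_rot: [2.418, 2.005, 0.001]
ft_force: [0.3, 0.5, -0.8]
grip_width: 0.0479
gripper_force: 15.0
```

>>> send_rows:
  rows: [0,0,0,0,0,0,0,0,0,0,0,0,0,0,0,0,0,0,0,0,0,0,0,0]
  claw: -1

```text
t: 7.52
position: [0.6214, 0.0516, 0.0442]
ee_rot: [2.419, 2.005, -0.0]
ft_force: [-1.1, -0.2, 0.5]
grip_width: 0.0886
gripper_force: 0.0
```

>>> send_rows:
  rows: [0,0,0.02,0,0,0,0.05,0,0,0,0.09,0,0,0,0.13,0,0,0,0.13,0]

```text
t: 8.15
position: [0.6239, 0.0515, 0.1789]
ee_rot: [2.416, 2.002, 0.01]
ft_force: [-0.0, 0.3, -1.2]
grip_width: 0.0876
gripper_force: 0.0
```

>>> send_rows:
  rows: [-0.045,0.022,0,0,-0.09,0.044,0,0,-0.135,0.065,0,0,-0.182,0.087,0,0,-0.182,0.087,0,0,-0.182,0.087,0,0,-0.182,0.087,0,0]

```text
t: 9.02
position: [0.4407, 0.1379, 0.1744]
ee_rot: [2.419, 2.002, 0.001]
ft_force: [-0.7, -0.6, 1.2]
grip_width: 0.0882
gripper_force: 0.0
```

```bash
python3 w.py w2 squat .439 .138 0 150
```

```text
t 9.025 tcp [0.4407 0.1379 0.1744] close ang -10.8 w 0.08818485295879812
squat [0.4385 0.1388 0.2503] 0.029 minus tcp [-0.0022  0.0009]
```

View pics/w2.png

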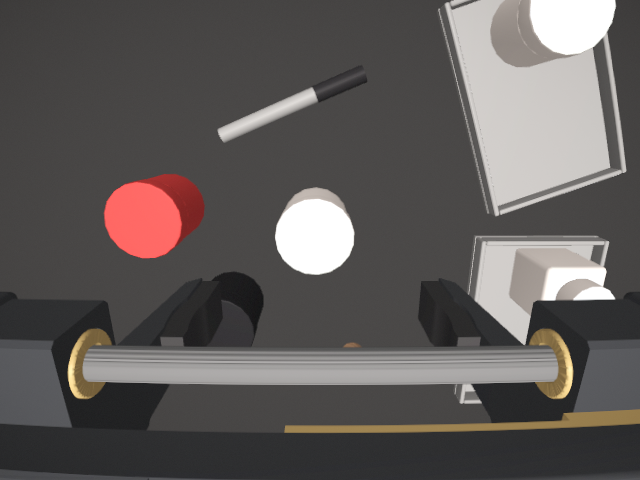

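The white jar at (316,230) is centred between the fingers, with red (155,215) and black (235,305) clear. The square bottle stands upright in its tray.

>>> send_rows:
  rows: [-0.001,0,-0.04,0,-0.001,0,-0.08,0,-0.001,0,-0.115,0,-0.001,0,-0.136,0,-0.001,0,-0.136,0,-0.001,0,-0.136,0]

```text
t: 9.82
position: [0.4393, 0.1383, 0.0387]
ee_rot: [2.419, 2.004, 0.001]
ft_force: [0.1, 0.6, 0.4]
grip_width: 0.0881
gripper_force: 0.0
```

>>> send_rows:
  rows: [0,0,0,0,0,0,0,0,0,0,0,0,0,0,0,0,0,0,0,0,0,0,0,0,0,0,0,0]
  claw: 1
  force: 18

```text
t: 10.7
position: [0.4384, 0.1387, 0.0384]
ee_rot: [-2.418, -2.005, -0.0]
ft_force: [-0.8, 0.4, 6.3]
grip_width: 0.0539
gripper_force: 18.0
```

>>> send_rows:
  rows: [0,0,0.01,0,0,0,0.03,0,0,0,0.05,0,0,0,0.07,0,0,0,0.09,0,0,0,0.09,0]

```text
t: 11.45
position: [0.4393, 0.1389, 0.1294]
ee_rot: [2.418, 2.005, 0.005]
ft_force: [0.5, 0.4, -1.2]
grip_width: 0.0537
gripper_force: 17.9
```

>>> send_rows:
  rows: [0.01,0.002,0,0.3,0.035,0.005,0,0.9,0.07,0.01,0,1.7,0.105,0.014,0,2.5,0.14,0.019,0,3.2,0.17,0.023,0,3.7,0.188,0.025,0,4,0.197,0.026,0,4,0.197,0.026,0,4,0.197,0.026,0,4]

```text
t: 12.7
position: [0.6346, 0.1645, 0.1278]
ee_rot: [-2.033, -2.394, 0.002]
ft_force: [-0.3, 0.4, -1.3]
grip_width: 0.0533
gripper_force: 17.9
```

>>> send_rows:
  rows: [0,0,-0.03,0,0,0,-0.055,0,0,0,-0.07,0,0,0,-0.078,0,0,0,-0.082,0,0,0,-0.0845,0,0,0,-0.0845,0,0,0,-0.0845,0]

```text
t: 13.7
position: [0.6357, 0.1647, 0.0442]
ee_rot: [2.033, 2.394, 0.001]
ft_force: [0.1, -0.3, -1.4]
grip_width: 0.0538
gripper_force: 17.9
```

>>> send_rows:
  rows: [0,0,0,0,0,0,0,0,0,0,0,0,0,0,0,0,0,0,0,0,0,0,0,0]
  claw: -1

```text
t: 14.45
position: [0.6354, 0.1646, 0.0437]
ee_rot: [2.034, 2.395, -0.0]
ft_force: [0.4, -0.2, 0.6]
grip_width: 0.0882
gripper_force: 0.0
```

>>> send_rows:
  rows: [0,0,0.02,0,0,0,0.05,0,0,0,0.09,0,0,0,0.13,0,0,0,0.14,0,0,0,0.14,0]

```text
t: 15.2
position: [0.6357, 0.1647, 0.1846]
ee_rot: [2.033, 2.394, 0.002]
ft_force: [-0.3, -0.5, -0.8]
grip_width: 0.0879
gripper_force: 0.0
```

>>> send_rows:
  rows: [-0.03,-0.047,0,-0.3,-0.06,-0.094,0,-0.6,-0.09,-0.14,0,-0.9,-0.12,-0.187,0,-1.2,-0.15,-0.234,0,-1.2,-0.181,-0.281,0,-1.2,-0.181,-0.281,0,-1.2,-0.181,-0.281,0,-1.2,-0.181,-0.281,0,-1.2]

```text
t: 16.32
position: [0.455, -0.115, 0.1833]
ee_rot: [-2.153, -2.287, 0.0]
ft_force: [-0.2, -0.2, -0.1]
grip_width: 0.0879
gripper_force: 0.0
```

```bash
python3 w.py w3 slim .454 -.116 0 140
```

```text
t 16.325 tcp [ 0.455  -0.115   0.1833] close ang 3.5 w 0.08787357482764419
slim [ 0.4532 -0.1143  0.0907] 0.038 minus tcp [-0.0018  0.0007]
```

View pics/w3.png

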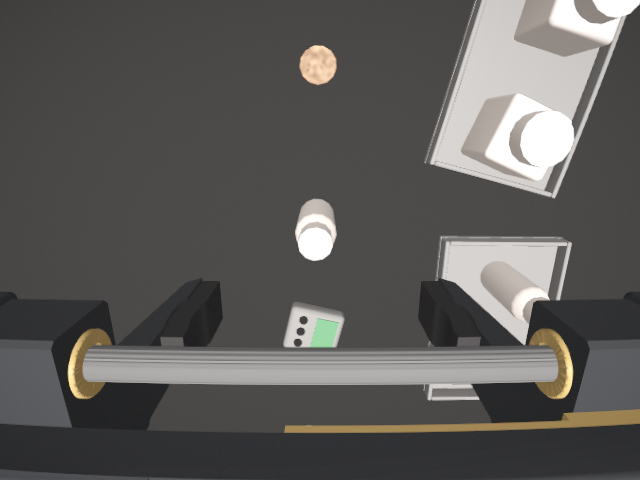

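The slim bottle at (316,230) stands upright, centred between the jaws. Grip it.

>>> send_rows:
  rows: [-0.001,0.001,-0.04,0,-0.001,0.001,-0.08,0,-0.001,0.001,-0.115,0,-0.001,0.001,-0.136,0,-0.001,0.001,-0.136,0,-0.001,0.001,-0.136,0]

```text
t: 17.12
position: [0.4541, -0.1151, 0.0483]
ee_rot: [2.155, 2.285, 0.001]
ft_force: [0.3, -0.5, 1.1]
grip_width: 0.0882
gripper_force: 0.0
```

>>> send_rows:
  rows: [0,0,0,0,0,0,0,0,0,0,0,0,0,0,0,0,0,0,0,0,0,0,0,0,0,0,0,0,0,0,0,0,0,0,0,0,0,0,0,0]
  claw: 1
  force: 12

```text
t: 18.38
position: [0.4534, -0.1154, 0.0477]
ee_rot: [-2.156, -2.285, 0.0]
ft_force: [-0.4, -0.4, -1.1]
grip_width: 0.0295
gripper_force: 12.0
```

>>> send_rows:
  rows: [0,0,0.01,0,0,0,0.03,0,0,0,0.05,0,0,0,0.07,0,0,0,0.1,0,0,0,0.1,0]

```text
t: 19.12
position: [0.4549, -0.1156, 0.1498]
ee_rot: [2.154, 2.282, 0.005]
ft_force: [0.4, -0.0, -0.4]
grip_width: 0.0293
gripper_force: 12.0
```

```bash
python3 - <<'E'
from h import *
save("g3",manip.snapshot("scene")[180:420,100:420])
E
```

```text
(no output)
```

View pics/g3.png

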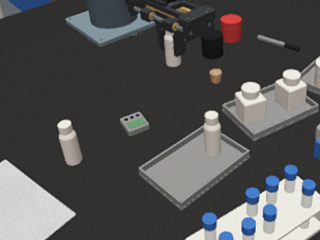

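Slim bottle held upright. Carry it to the far (−y) end of the slim tray.

>>> send_rows:
  rows: [0.01,-0.008,0,0,0.035,-0.028,0,0,0.065,-0.052,0,0,0.095,-0.076,0,0,0.125,-0.1,0,0,0.15,-0.12,0,0,0.168,-0.134,0,0,0.176,-0.14,0,0,0.176,-0.14,0,0,0.176,-0.14,0,0]

```text
t: 20.42
position: [0.6288, -0.2547, 0.1473]
ee_rot: [-2.155, -2.284, 0.0]
ft_force: [0.5, 0.4, -1.2]
grip_width: 0.0295
gripper_force: 12.0
```

>>> send_rows:
  rows: [0,0,-0.03,0,0,0,-0.06,0,0,0,-0.08,0,0,0,-0.088,0,0,0,-0.092,0,0,0,-0.0945,0,0,0,-0.0952,0,0,0,-0.0952,0,0,0,-0.0952,0]

```text
t: 21.55
position: [0.6296, -0.2555, 0.0528]
ee_rot: [2.156, 2.285, 0.0]
ft_force: [0.0, -0.0, -0.9]
grip_width: 0.0296
gripper_force: 12.0
```

>>> send_rows:
  rows: [0,0,0,0,0,0,0,0,0,0,0,0,0,0,0,0,0,0,0,0,0,0,0,0,0,0,0,0]
  claw: -1

```text
t: 22.42
position: [0.6294, -0.2554, 0.0525]
ee_rot: [2.156, 2.285, -0.0]
ft_force: [-1.0, -0.5, -0.1]
grip_width: 0.0879
gripper_force: 0.0
```

>>> send_rows:
  rows: [0,0,0.02,0,0,0,0.05,0,0,0,0.09,0,0,0,0.13,0,0,0,0.13,0,0,0,0.13,0]

```text
t: 23.18
position: [0.6292, -0.2552, 0.1828]
ee_rot: [-2.156, -2.285, -0.0]
ft_force: [0.0, 1.5, -0.9]
grip_width: 0.0878
gripper_force: 0.0
```

>>> send_rows:
  rows: [-0.042,-0.026,0,0,-0.085,-0.052,0,0,-0.128,-0.079,0,0,-0.17,-0.105,0,0,-0.17,-0.105,0,0,-0.17,-0.105,0,0,-0.17,-0.105,0,0]

```text
t: 24.05
position: [0.4607, -0.3591, 0.182]
ee_rot: [-2.153, -2.287, -0.001]
ft_force: [-0.4, 0.6, -0.4]
grip_width: 0.0885
gripper_force: 0.0
```

```bash
python3 w.py w4 slim .459 -.36 0 140
```

```text
t 24.05 tcp [ 0.4607 -0.3591  0.182 ] close ang 3.5 w 0.08847189246857448
slim [ 0.4582 -0.3574  0.1621] 0.222 minus tcp [-0.0024  0.0017]
```

View pics/w4.png

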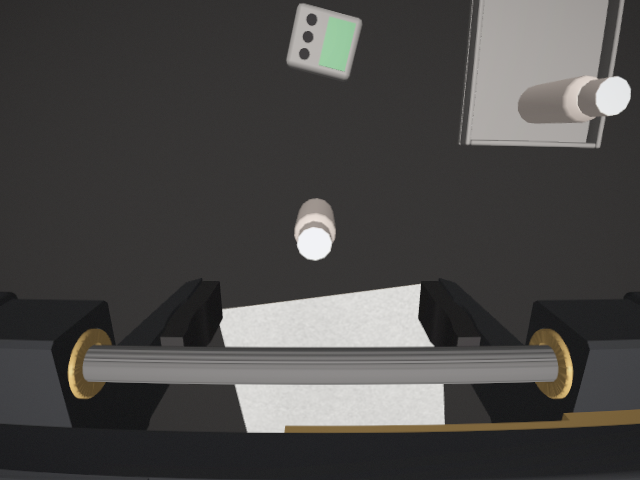

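The last slim bottle shows at (315,230), the same as before, and slim_a stands upright at the tray's end. Grip it.

>>> send_rows:
  rows: [-0.001,0.001,-0.04,0,-0.001,0.001,-0.08,0,-0.001,0.001,-0.115,0,-0.001,0.001,-0.135,0,-0.001,0.001,-0.135,0,-0.001,0.001,-0.135,0]

```text
t: 24.85
position: [0.4593, -0.36, 0.0486]
ee_rot: [2.155, 2.284, 0.0]
ft_force: [-0.1, 0.2, -0.3]
grip_width: 0.0881
gripper_force: 0.0
```

>>> send_rows:
  rows: [0,0,0,0,0,0,0,0,0,0,0,0,0,0,0,0,0,0,0,0,0,0,0,0,0,0,0,0,0,0,0,0,0,0,0,0,0,0,0,0]
  claw: 1
  force: 12

```text
t: 26.1
position: [0.4584, -0.3594, 0.0475]
ee_rot: [-2.156, -2.285, 0.0]
ft_force: [-0.0, -0.6, 1.0]
grip_width: 0.0293
gripper_force: 12.0
```

>>> send_rows:
  rows: [0,0,0.01,0,0,0,0.03,0,0,0,0.05,0,0,0,0.08,0,0,0,0.11,0,0,0,0.12,0,0,0,0.12,0]

```text
t: 26.98
position: [0.4588, -0.3595, 0.1683]
ee_rot: [2.155, 2.284, 0.001]
ft_force: [-0.1, 1.2, -0.9]
grip_width: 0.0294
gripper_force: 12.0
```

```bash
python3 - <<'E'
from fit import *
im=manip.snapshot("top");ims={"top":im}; save("top2",im)
print(fit("slim",(.629,-.255,0),ims,185,z0=.004,pad=8),fit("slim",(.613,-.158,0),ims,185,z0=.004,pad=8))
save("g4",cv2.resize(im[130:290,340:540],None,fx=3,fy=3))
E
```

```text
(array([ 0.63763408, -0.25945459,  0.0299987 ]), np.float64(0.5337695723299836)) (array([ 0.62698393, -0.16354994,  0.13397771]), np.float64(0.49617944293813165))
```

View pics/g4.png

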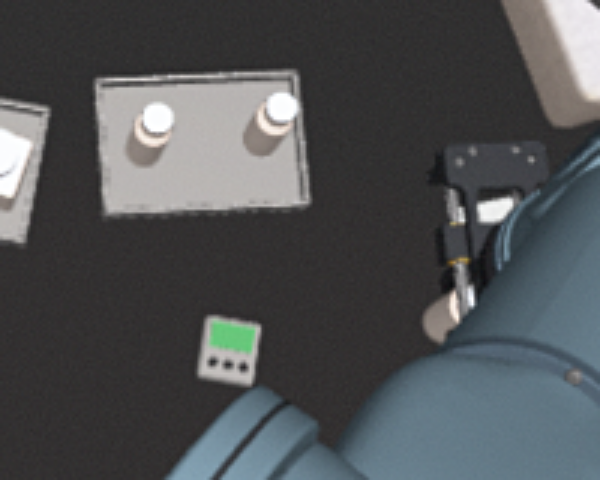

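Both tray bottles are upright. Place the last one midway between them.

>>> send_rows:
  rows: [0.008,0.008,0,0,0.028,0.028,0,0,0.052,0.052,0,0,0.078,0.078,0,0,0.104,0.104,0,0,0.128,0.128,0,0,0.146,0.145,0,0,0.154,0.152,0,0,0.154,0.152,0,0,0.154,0.152,0,0,0.154,0.152,0,0]

```text
t: 28.4
position: [0.6116, -0.2087, 0.1676]
ee_rot: [2.158, 2.283, -0.001]
ft_force: [-0.0, -0.2, -0.6]
grip_width: 0.0294
gripper_force: 12.0
```

>>> send_rows:
  rows: [0,0,-0.03,0,0,0,-0.06,0,0,0,-0.085,0,0,0,-0.1,0,0,0,-0.108,0,0,0,-0.112,0,0,0,-0.1145,0,0,0,-0.1152,0,0,0,-0.1152,0,0,0,-0.1152,0]

```text
t: 29.65
position: [0.6126, -0.2074, 0.0526]
ee_rot: [2.156, 2.285, 0.0]
ft_force: [-0.6, 1.0, 0.2]
grip_width: 0.0298
gripper_force: 12.0
```

>>> send_rows:
  rows: [0,0,0,0,0,0,0,0,0,0,0,0,0,0,0,0,0,0,0,0,0,0,0,0,0,0,0,0]
  claw: -1

```text
t: 30.52
position: [0.6124, -0.2074, 0.0523]
ee_rot: [2.156, 2.285, -0.0]
ft_force: [-0.4, 0.3, -0.6]
grip_width: 0.0882
gripper_force: 0.0
```

>>> send_rows:
  rows: [0,0,0.02,0,0,0,0.05,0,0,0,0.09,0,0,0,0.13,0,0,0,0.15,0,-0.04,-0.04,0.15,0,-0.08,-0.08,0.15,0,-0.12,-0.12,0.15,0,-0.16,-0.16,0.15,0,-0.16,-0.2,0.15,0,-0.16,-0.2,0.15,0,-0.16,-0.2,0.15,0]

```text
t: 32.02
position: [0.4527, -0.4063, 0.202]
ee_rot: [-2.155, -2.285, -0.001]
ft_force: [0.3, 0.6, -0.5]
grip_width: 0.0882
gripper_force: 0.0
```

```bash
python3 - <<'E'
from h import *
a=manip.snapshot("top")[130:290,150:470]; b=manip.snapshot("scene")[150:420,140:520]
save("end",np.vstack([cv2.resize(a,(560,280)),cv2.resize(b,(560,300))[:300]]))
E
```

```text
(no output)
```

View pics/end.png

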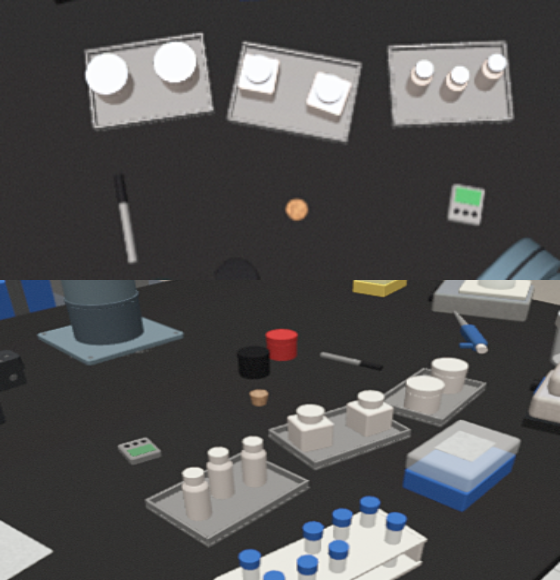

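All seven bottles stand upright in their own trays, and the black and red jars have not moved.

```bash
python3 -c "
from bench import manip
print(manip.job_done())"
```

```text
the job is handed in; nothing more can be done
None
```

All four white bottles (two slim, one squat, one square) stand upright in the trays of their own kind, the three already there show no sign of having moved, and the job was handed in at about 32 s.

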